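# Locate a pattern plate in the moulding jig

## Task

Pick up the wooden pattern plate by the plaster stopper model on it and lay it gently on the jig board, clear of the two steel dowels and of the end stop's adjusting screw. Let go of it and push its long edge with the fingertips until it bears squarely on both dowels at once, then push it along them until its end bears firmly on the head of the stop screw: feel for each contact and never push hard (25 N at the very most). Leave it lying there flat along both dowels, and leave the other things on the table alone.

Things in the scene. Friction and masses are not known exactly. Their poses are not given: they have to be found in the camera images.
- model_mid (a point): Grasp point of the pattern plate: on the axis of its round plaster stopper model (50 mm across at its widest, slightly tapered towards the top, 33 mm high, fixed upright at the plate's centre), 30 mm above the plate's underside, 18 mm above its top face, 15 mm below the model's top. x runs across the plate, y along it, z up. The model may turn between the fingers.
- jig: Moulding jig: a fixed plywood board 200 x 340 x 18 mm on the table; origin at the centre of its underside, x across the board (towards the dowel side, roughly away from the robot), y along it (towards the end stop), z up. The plate lies on its top face, 18 mm up.
- dowel_a: Fixed steel dowel, 10 mm in diameter, standing 20 mm up from the jig board at x = +72 mm, y = -30 mm in the jig's frame; origin at its axis on the board's top face. The thin dark washer at its foot does not obstruct the plate.
- dowel_b: The second fixed dowel, alike, at x = +72 mm, y = +55 mm in the jig's frame; origin at its axis on the board's top face. The plate's edge touches both dowels when the plate's centre line is 60 mm from the line through the dowel axes.
- end_stop: End stop: wooden block 75 x 32 x 24 mm screwed to the jig board at jig x = +12 mm, axes as the jig's, its place differing from job to job. Origin at the middle of the foot of its face that looks along jig -y. From it a stiff steel adjusting screw (round head 12 mm, centre 7.5 mm above the board) sticks out 5 to 15 mm, not measured: feel for its head, which stops the plate's +y end.
- rib: Bystander: loose wooden rib, 51 x 98 x 8 mm.
- loop_tool: Bystander: loose loop tool with wooden handle, 152 mm long.
- spare_stopper: Bystander: loose plaster stopper, 42 mm across, 33 mm high, with no plate under it.
- cup: Bystander: loose unfired cup, 66 mm across, 65 mm high.
- cup_half: Bystander: loose plaster half mould, 84 x 82 x 40 mm.
- tile: Bystander: loose glazed test tile, 38 x 48 x 10 mm.
- plate: The pattern plate: loose flat wooden plate 110 mm (x) by 170 mm (y), 12 mm thick, 0.25 to 0.5 kg with the model; origin at the centre of its underside. Its +x long edge goes against the dowels, its +y end against the end stop. Its wood is waxed: it slides on the board at 0.5 to 1.5 N. It starts flat on the table, to the right of the jig.

How it is judged:
On the way, in this order (a step that is already met when the one before it is completed fails the run):
1. the plate, flat on the jig board, bears on both dowels at once (more than 1 N on each) (z of model_mid in the frame of jig below 0.051 m and angle between model_mid's own z axis and vertical below 0.03 rad and contact force between plate and dowel_a above 1 N and contact force between plate and dowel_b above 1 N), for 0.1 s.
2. still along both dowels (gaps under 2 mm), the plate bears on the end stop's screw (more than 3 N) (z of model_mid in the frame of jig below 0.051 m and angle between model_mid's own z axis and vertical below 0.03 rad and x of each of dowel_a, dowel_b in the frame of model_mid below 0.062 m and contact force between plate and end_stop above 3 N), for 0.1 s.
At the end, for the whole second after the job is handed in: The plate lies flat on the jig board at rest, its long edge within 2 mm of both dowels and its end 3 to 17 mm from the face of the end stop's block, where the screw's head stopped it (z of model_mid in the frame of jig below 0.051 m and angle between model_mid's own z axis and vertical below 0.03 rad and x of each of dowel_a, dowel_b in the frame of model_mid below 0.062 m and y of end_stop in the frame of model_mid between 0.088 and 0.102 m and linear speed of plate below 0.01 m/s); the robot touches nothing.
It fails at once if the plate was pushed against a dowel or the stop with more than 25 N (contact force between plate and dowel_a above 25 N or contact force between plate and dowel_b above 25 N or contact force between plate and end_stop above 25 N).
It fails at once if the plate was dropped (it fell unheld from more than about a centimetre above the jig board) (z of model_mid in the frame of jig above 0.056 m and contact force between the fingers and plate below 0.05 N and linear speed of plate above 0.3 m/s).
It fails at once if a bystander was moved more than 30 mm (distance of any of rib, loop_tool, spare_stopper, cup, cup_half, tile from where it was at the start of the episode above 0.03 m).
It also fails if it takes over 72 s, if anything falls off the work surface, if the arm or the gripper's body presses on something with over 40 N, if the wrist force passes 120 N, or if a joint passes its speed limit or range.

## Robot

A 7-joint arm with a two-finger parallel gripper is mounted at the origin on a cart in front of the work surface, level with it; the furniture and walls round the work are solid. World frame = base frame: x ahead of the robot, y to its left, z up, the work surface at z = 0. Lengths are in m, angles in rad, forces in N, time in s.
With the tool pointing down it reaches from about 0.35 to 0.9 m from the base axis. Payload 8.1 kg.
Tool frame: the origin (TCP) lies on the centre line of the jaws, within the pads' length; the fingertips stand arm.tips_ahead ahead of it and the grasp point (between the pads) lies 8 mm behind it (arm.tips_ahead is the distance from the TCP to the fingertips, in m); z points along the fingers, y is the direction in which the jaws open and shut (so a half turn about z gives the same grasp; the last joint's range is limited). The gripper opens to 92 mm and grips with 3 to 60 N. Pads are 19 mm wide; open, the fingers measure 130 mm over their backs; the gripper's body (75 mm by 190 mm) begins 47 mm behind the grasp point.
Start: joints at [1.067, 0.434, 0.025, 1.573, -0.012, 1.134, -0.075], TCP at [0.244, -0.575, 0.238] pointing down, gripper open.
Joint ranges: [-2.62, 2.62], [-0.44, 2.09], [-1.27, 1.32], [0.08, 2.57], [-1.32, 4.46], [0.12, 2], [-2.74, 2.74]. Speed limits (rad/s): [2.22, 2.22, 3.01, 3.01, 3.14, 3.14, 3.14].

## Interface

Orientations are given as a rotation vector (axis times angle).
In Python, from cell import arm gives the robot as it stands. The module is installed in compiled form; this text tells all that it offers.
- The arm moves only by the tool jog_arm, never from a script. Its argument "moves" is a list of rows, each an object with "twist": the turn, a rotation vector about the tool's x, y, z in units of 10 degrees (1.0 is 10 degrees), a list of three; "xyz": the shift along the tool's x, y, z in units of 60 mm (1.0 is 60 mm), a list of three; "grip": the closure, from -1 (fully open) to 1 (shut). A call has 1 to 5 rows; each row is the pose to reach, as a shift and turn from the pose commanded when the call began, along the tool's axes at that moment; what a row does not reach only later rows make up. A row lasts 1/8 s, in which the tool goes at most 62.5 mm and 10.7 degrees, less where a joint would pass 70% of its speed; a pose out of reach is approached as far as the arm can. A call with a gripper value outside its range is refused whole. The fingers move at their own pace and stop on an object; "force" is the grip in N (left out, the last holds). Time passes only in rows, so rows that repeat a pose let the fingers close. It gives the time, the measured TCP pose, the force and the opening at its end, in the units of the state.
- arm.observe(): the state, without advancing time (a new reading comes with each control period).
- arm.get_image(name): name is "scene" or "top" or "wrist"; returns the picture (480x640x3 uint8, blue, green, red); there is no depth.
- arm.camera_params(name): a dict with "mtx" (3x3 intrinsics, pixels), "T" (4x4, takes a point from camera to world coordinates); the wrist camera has in their place "T_tool_cam" (4x4, takes a point from camera to tool coordinates, whose origin is the TCP and whose axes are the flange's). Camera axes: x right, y down, z forward; pixel columns grow to the right and rows downward; lengths in m; the calibration is good to about 2 mm. The wrist camera is an equidistant fisheye: a pixel r from the principal point sees the ray r / f radians off the axis. A picture is of the moment at which its call begins: read the wrist's pose just before it. camera_params takes no time and is no camera call.
- arm.sign_off(): hands the job in, once; it reports no verdict.
The state is a dict: "clock": time; "joints": joint angles; "dq": joint speeds; "joint_efforts": joint torques, N m; "position": TCP position; "ee_rot": TCP orientation; "force": force on the tool from outside, world axes, zero at the start; "ft_torque": the same for the moment, N m; "width": opening from 0.0 (shut) to 1.0 (fully open).
Only numpy, scipy, OpenCV 4.12 (cv2) and the standard library are available. Lean on these libraries where they do the work, as an engineer would, in place of code of your own. Each camera call takes 0.05 s, during which the arm holds its last target. There are 200 camera calls.

## Working session

There is one attempt and no reset: what is moved stays moved. The work goes in short steps, Python scripts to look and compute and a tool call to move; the robot and the scene stay as the last step left them, time stands still between calls to the robot, and variables do not carry over. Pictures are saved under pics/ and viewed, about 8 in all and at most 12, crops included, and the job is handed in when it is done.

Besides the shell and the picture viewer there is one more tool, called after "Emit:" as name([rows], argument=value, ...), one row to a line, values as JSON. jog_arm: Moves the arm, as the interface text tells. Its arguments: {"type":"object","properties":{"moves":{"type":"array","items":{"type":"object","properties":{"twist":{"type":"array","items":{"type":"number"}},"xyz":{"type":"array","items":{"type":"number"}},"grip":{"type":"number"}}}},"force":{"type":"number"}},"required":["moves"]}

```bash
mkdir -p pics; python3 - <<'E'
from cell import arm
import cv2,numpy as np
np.set_printoptions(precision=4,suppress=True)
print(arm.observe(), arm.tips_ahead)
for n in("scene","top","wrist"):
    im=arm.get_image(n); cv2.imwrite(f"pics/{n}0.png",im); print(n,arm.camera_params(n))
E
```

```text
{'clock': 0.0, 'joints': array([ 1.0674,  0.4352,  0.025 ,  1.5741, -0.0116,  1.134 , -0.0751]), 'dq': array([ 0.0001,  0.0006, -0.0009, -0.0014,  0.0002, -0.0008,  0.    ]), 'joint_efforts': array([ -0.    , -66.7846,   0.9842, -31.4465,  -0.0608,   0.0429,
         0.0001]), 'position': array([ 0.2436, -0.575 ,  0.237 ]), 'ee_rot': array([-3.0773, -0.625 ,  0.0007]), 'force': array([-0.4067, -0.4064,  0.3373]), 'ft_torque': array([-0.0026, -0.0036, -0.0213]), 'width': 1.0018792793296944} 0.011
scene {'mtx': array([[456.5016,   0.    , 320.3486],
       [  0.    , 456.5016, 239.6398],
       [  0.    ,   0.    ,   1.    ]]), 'T': array([[-0.4426, -0.6984,  0.5624, -0.199 ],
       [-0.8966,  0.3349, -0.2898,  0.3357],
       [ 0.0141, -0.6325, -0.7745,  1.0765],
       [ 0.    ,  0.    ,  0.    ,  1.    ]])}
top {'mtx': array([[556.2749,   0.    , 319.1906],
       [  0.    , 556.2749, 241.4246],
       [  0.    ,   0.    ,   1.    ]]), 'T': array([[ 0.0137, -0.999 ,  0.0414,  0.4828],
       [-0.9998, -0.0143, -0.0128, -0.0394],
       [ 0.0133, -0.0412, -0.9991,  1.3849],
       [ 0.    ,  0.    ,  0.    ,  1.    ]])}
wrist {'mtx': array([[371.6483,   0.    , 315.7136],
       [  0.    , 371.6483, 245.8778],
       [  0.    ,   0.    ,   1.    ]]), 'T_tool_cam': array([[-0.0006, -0.9613, -0.2755,  0.0739],
       [ 1.    , -0.0006, -0.    , -0.0014],
       [-0.0001, -0.2755,  0.9613, -0.1467],
       [ 0.    ,  0.    ,  0.    ,  1.    ]])}
```

View pics/top0.png

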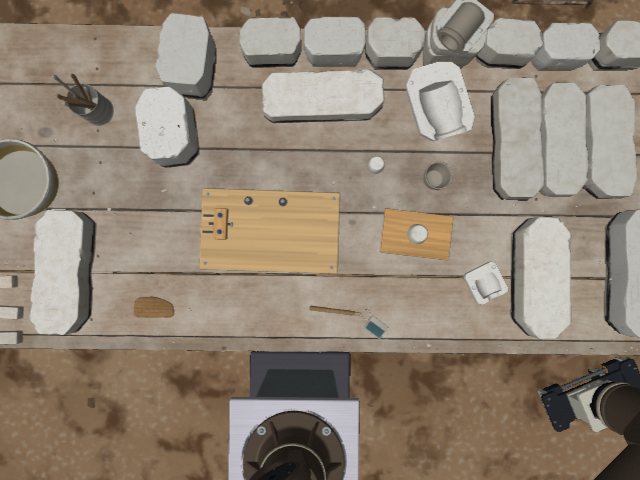

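View pics/scene0.png

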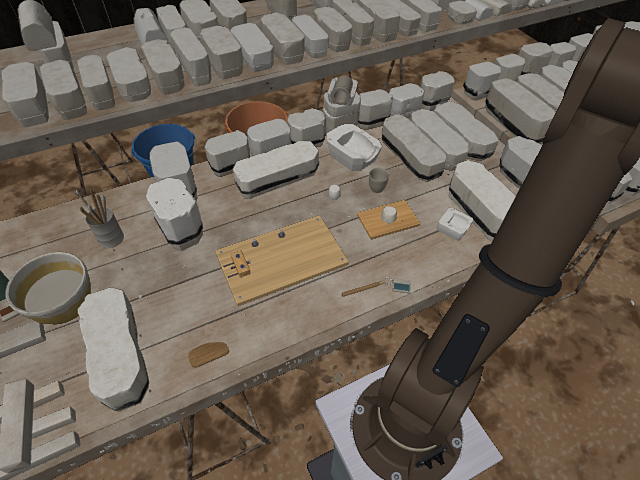

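The top view shows the jig at (200–340, 190–272), dowels near (248,201) and (283,202), and the stop block at (220,224). The plate is at (380–453, 209–260) with its model at (418,233). The scene view agrees. Next I measure these.

```bash
cat > h.py <<'E'
from cell import arm
import cv2,numpy as np
from scipy.spatial.transform import Rotation as R
np.set_printoptions(precision=4,suppress=True)
def ray(n,uv):
    p=arm.camera_params(n); T=p["T"]; d=T[:3,:3]@np.linalg.inv(p["mtx"])@np.array([*uv,1.]); return T[:3,3],d
def on(n,uv,z):
    o,d=ray(n,uv); return o+d*(z-o[2])/d[2]
def wray(uv,pos,rv):
    p=arm.camera_params("wrist"); K=p["mtx"]; T=p["T_tool_cam"]
    v=(np.array(uv)-K[:2,2])/K[0,0]; r=np.linalg.norm(v)+1e-12
    d=np.array([*(v/r*np.sin(r)),np.cos(r)]); Rw=R.from_rotvec(rv).as_matrix()
    return Rw@T[:3,3]+pos, Rw@T[:3,:3]@d
def won(uv,z,pos,rv):
    o,d=wray(uv,pos,rv); return o+d*(z-o[2])/d[2]
E
python3 - <<'E'
from h import *
im=cv2.imread("pics/top0.png"); hsv=cv2.cvtColor(im,cv2.COLOR_BGR2HSV)
m=cv2.inRange(hsv,(8,85,120),(25,255,255)); m=cv2.morphologyEx(m,cv2.MORPH_CLOSE,np.ones((5,5)))
cs,_=cv2.findContours(m,0,2)
for c in cs:
    if cv2.contourArea(c)<400: continue
    r=cv2.minAreaRect(c); b=cv2.boxPoints(r); z=.018 if r[0][0]<350 else .012
    w=np.array([on("top",q,z) for q in b]); print(r,"\n",w[:,:2],w.mean(0)[:2],[np.linalg.norm(w[i]-w[i-1]) for i in(1,2)],[np.degrees(np.arctan2(*(w[i]-w[i-1])[1::-1])) for i in(1,2)])
crop=im[185:280,195:460]; cv2.imwrite("pics/c1.png",cv2.resize(crop,None,fx=3,fy=3,interpolation=cv2.INTER_CUBIC))
E
```

```text
((491.5, 419.0), (120.0, 269.0), 90.0) 
 [[ 0.2526 -0.1536]
 [ 0.2602 -0.8178]
 [-0.031  -0.8151]
 [-0.0367 -0.1567]] [ 0.1112 -0.4858] [np.float64(0.664300682670825), np.float64(0.29121490928130483)] [np.float64(-89.34334591991134), np.float64(179.47419903257284)]
((125.00001525878906, 413.99993896484375), (129.99996948242188, 249.99996948242188), 90.0) 
 [[ 0.2677  0.7126]
 [ 0.2748  0.1081]
 [-0.0367  0.1022]
 [-0.0419  0.701 ]] [0.116 0.406] [np.float64(0.6044873841824119), np.float64(0.31149158159351115)] [np.float64(-89.32980009020606), np.float64(-178.9212071363701)]
((153.0516815185547, 307.0018005371094), (38.35651779174805, 19.161026000976562), 1.9749339818954468) 
 [[0.3514 0.3927]
 [0.3979 0.3924]
 [0.3959 0.2992]
 [0.3494 0.2996]] [0.3737 0.346 ] [np.float64(0.04649318790732765), np.float64(0.0932608445581454)] [np.float64(-0.40625685919258053), np.float64(-91.23478418365751)]
((416.0784912109375, 233.83274841308594), (69.05316925048828, 44.165992736816406), 6.709836959838867) 
 [[ 0.5163 -0.2056]
 [ 0.6253 -0.2174]
 [ 0.6077 -0.3882]
 [ 0.4987 -0.3758]] [ 0.562  -0.2968
[... 541 characters left out ...]
 [ 1.0864 -0.8585]
 [ 1.0841 -0.7388]] [ 1.1239 -0.799 ] [np.float64(0.11996956101992641), np.float64(0.07736617458341667)] [np.float64(-88.84424738825567), np.float64(179.41822208851903)]
((204.0, 13.0), (26.0, 162.0), 90.0) 
 [[1.1346 0.4404]
 [1.1428 0.037 ]
 [1.0766 0.0359]
 [1.0688 0.4385]] [1.1057 0.238 ] [np.float64(0.40348413419537005), np.float64(0.06617145608713113)] [np.float64(-88.84424738825564), np.float64(-179.06936973466657)]
((64.0, 11.5), (23.0, 66.0), 90.0) 
 [[1.13   0.6681]
 [1.1333 0.5049]
 [1.0751 0.5031]
 [1.0719 0.6661]] [1.1026 0.5855] [np.float64(0.16326507086611253), np.float64(0.05828462489938755)] [np.float64(-88.84424738825567), np.float64(-178.27650066520474)]
```

View pics/c1.png

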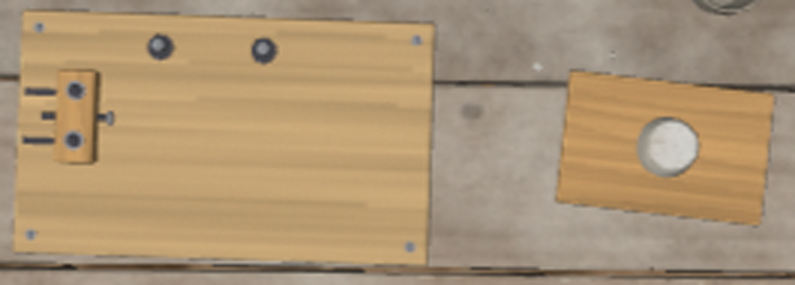

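The crop shows jig corners at crop (22,11), (434,23), (428,265) and (14,250). The dowels are at (160,47) and (263,50), the stop's face is at x≈97, and the screw head is at about (111,118).

```bash
python3 - <<'E'
from h import *
f=lambda u,v,z:on("top",((u+.0)/3+195-1/3,v/3+185-1/3),z)[:2]
c=[f(*q,.018) for q in((22,11),(434,23),(428,265),(14,250))]
print("jig",np.array(c),np.mean(c,0),[np.linalg.norm(c[i]-c[i-1]) for i in range(4)])
for a,b in((1,0),(2,3)): print(np.degrees(np.arctan2(*(c[b]-c[a])[::-1])))
a=f(263,50,.028);b=f(160,47,.028);print("dowels",a,b,np.linalg.norm(b-a),np.degrees(np.arctan2(*(b-a)[::-1])))
print("stop face top",f(98,90,.042),f(97,162,.042),"head",f(115,118,.0255))
print("cup etc", [on("top",q,.033)[:2] for q in((376,163),(437,176),(310,307),(385,326),(487,283))])
print("model top",on("top",(418.3,233.5),.045))
E
```

```text
jig [[ 0.6661  0.2335]
 [ 0.6615 -0.1049]
 [ 0.4625 -0.1024]
 [ 0.4701  0.2356]] [0.5651 0.0654] [np.float64(0.1960068041854336), np.float64(0.33847072042576565), np.float64(0.19899938229833267), np.float64(0.33817005533701766)]
89.21000907771786
88.70285902428073
dowels [0.6359 0.0348] [0.6371 0.1187] 0.08391236811533037 89.19656861576026
stop face top [0.6    0.1663] [0.5419 0.1659] head [0.5787 0.1545]
cup etc [array([ 0.7331, -0.1932]), array([ 0.7034, -0.3432]), array([ 0.3796, -0.0366]), array([ 0.3361, -0.2188]), array([ 0.4433, -0.4666])]
model top [ 0.5609 -0.2959  0.045 ]
```

```bash
cat >> h.py <<'E'
def plan(pos,head):
    "move row (units) from present pose to pos with tool down, tool x at heading head (deg)"
    s=arm.observe(); Rn=R.from_rotvec(s["ee_rot"]); 
    h=np.radians(head); Rt=R.from_matrix(np.array([[np.cos(h),np.sin(h),0],[np.sin(h),-np.cos(h),0],[0,0,-1]]))
    print("t",s["clock"],"pos",s["position"],"F",s["force"],"w",s["width"])
    print("xyz",Rn.inv().apply(np.array(pos)-s["position"])/.06,"twist",np.degrees((Rn.inv()*Rt).as_rotvec())/10)
    x=Rn.as_matrix()[:,0]; print("heading",np.degrees(np.arctan2(x[1],x[0])))
E
python3 -c "
from h import *
plan([.50,-.296,.16],-6)"
```

```text
t 0.15 pos [ 0.2437 -0.5751  0.2371] F [ 0.1309 -1.2221 -0.4537] w 0.9998264670833482
xyz [ 5.7488 -2.6159  1.2882] twist [-0.0066  0.0023  2.8959]
heading 22.958879331875305
```

Emit:
jog_arm([
  {"xyz": [6.68, -2.22, 1.29], "twist": [0, 0, 2.9], "grip": -1},
  {"xyz": [6.68, -2.22, 1.29], "twist": [0, 0, 2.9], "grip": -1},
  {"xyz": [6.68, -2.22, 1.29], "twist": [0, 0, 2.9], "grip": -1},
  {"xyz": [6.68, -2.22, 1.29], "twist": [0, 0, 2.9], "grip": -1},
  {"xyz": [6.68, -2.22, 1.29], "twist": [0, 0, 2.9], "grip": -1},
])

```text
clock: 0.78
position: [0.4751, -0.3716, 0.1811]
ee_rot: [3.137, -0.166, -0.0]
force: [0.8, 0.0, -0.8]
width: 1.0
```

```bash
python3 -c "
from h import *
plan([.561,-.296,.16],-6)"
```

```text
t 0.775 pos [ 0.4751 -0.3716  0.1811] F [ 0.8243  0.0024 -0.8412] w 1.0000216614060118
xyz [ 1.291  -1.404   0.3521] twist [ 0.0006  0.0006 -0.0049]
heading -6.049488002368031
```

Emit:
jog_arm([
  {"xyz": [1.2, -1.3, 0.3], "grip": -1},
  {"xyz": [1.2, -1.3, 0.3], "grip": -1},
  {"xyz": [1.2, -1.3, 0.3], "grip": -1},
  {"xyz": [1.2, -1.3, 0.3], "grip": -1},
])

```text
invalid input at $.moves[0]: expected keys twist, xyz, grip
```

```bash
python3 - <<'E'
from h import *
plan([.561,-.296,.16],-6)
s=arm.observe(); im=arm.get_image("wrist"); cv2.imwrite("pics/w1.png",im)
hsv=cv2.cvtColor(im,cv2.COLOR_BGR2HSV)
np.save("w1.npy",np.r_[s["position"],s["ee_rot"]])
E
```

```text
t 0.775 pos [ 0.4751 -0.3716  0.1811] F [ 0.8243  0.0024 -0.8412] w 1.0000216614060118
xyz [ 1.291  -1.404   0.3521] twist [ 0.0006  0.0006 -0.0049]
heading -6.049488002368031
```

View pics/w1.png

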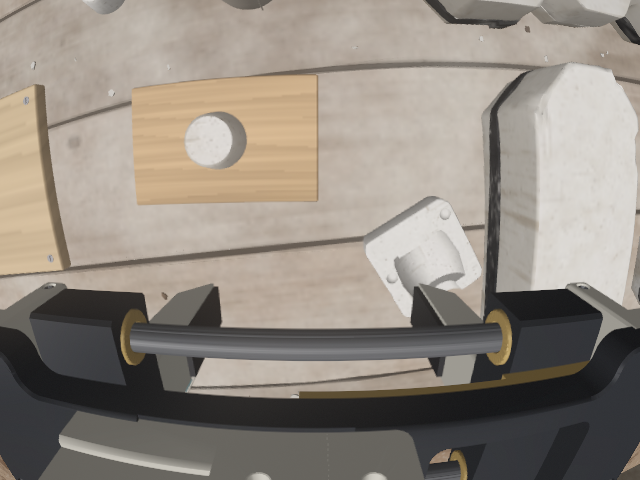

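The move was refused because every row needs all three keys. The wrist view still shows the plate, with corners (133,88), (317,75), (317,201), (137,205) and the model's top at about (208,140). I'll measure from these.

```bash
python3 - <<'E'
from h import *
q=np.load("w1.npy"); c=np.array([won(p,.012,q[:3],q[3:])[:2] for p in((133,88),(317,75),(317,201),(137,205))])
print(c,c.mean(0),[np.linalg.norm(c[i]-c[i-1]) for i in range(4)])
print(np.degrees(np.arctan2(*(c[0]-c[1])[::-1])),np.degrees(np.arctan2(*(c[3]-c[2])[::-1])),won((208,140),.045,q[:3],q[3:]))
E
```

```text
[[ 0.6234 -0.22  ]
 [ 0.6053 -0.3855]
 [ 0.4978 -0.374 ]
 [ 0.5151 -0.2073]] [ 0.5604 -0.2967] [np.float64(0.10903862597000231), np.float64(0.16644484591194017), np.float64(0.10812768053869817), np.float64(0.1676109274513849)]
83.76914630111415 84.07954623566108 [ 0.5608 -0.2961  0.045 ]
```

Emit:
jog_arm([
  {"xyz": [1.2, -1.3, 0.3], "twist": [0, 0, 0], "grip": -1},
  {"xyz": [1.2, -1.3, 0.3], "twist": [0, 0, 0], "grip": -1},
  {"xyz": [1.2, -1.3, 0.3], "twist": [0, 0, 0], "grip": -1},
  {"xyz": [1.2, -1.3, 0.3], "twist": [0, 0, 0], "grip": -1},
])

```text
clock: 1.32
position: [0.553, -0.3037, 0.1633]
ee_rot: [3.137, -0.166, -0.002]
force: [0.4, -0.4, 0.7]
width: 0.999
```

```bash
python3 -c "
from h import *
plan([.561,-.296,.03],-6)"
```

```text
t 1.325 pos [ 0.553  -0.3037  0.1633] F [ 0.3972 -0.3576  0.6645] w 0.9993997662011422
xyz [ 0.1213 -0.1428  2.2214] twist [ 0.0026  0.0059 -0.0046]
heading -6.046460490757396
```

Emit:
jog_arm([
  {"xyz": [0.12, -0.13, 0.8], "twist": [0, 0, 0], "grip": -1},
  {"xyz": [0.12, -0.13, 1.5], "twist": [0, 0, 0], "grip": -1},
  {"xyz": [0.12, -0.13, 1.9], "twist": [0, 0, 0], "grip": -1},
  {"xyz": [0.12, -0.13, 2.0], "twist": [0, 0, 0], "grip": -1},
  {"xyz": [0.12, -0.13, 2.0], "twist": [0, 0, 0], "grip": -1},
])

```text
clock: 1.95
position: [0.5613, -0.2973, 0.0442]
ee_rot: [3.136, -0.168, 0.0]
force: [-0.5, -0.7, -0.1]
width: 0.997
```

```bash
python3 -c "
from h import *
plan([.561,-.296,.028],-6)"
```

```text
t 1.95 pos [ 0.5613 -0.2973  0.0442] F [-0.4601 -0.6735 -0.0666] w 0.9971558880856695
xyz [-0.007  -0.0218  0.2697] twist [ 0.0035 -0.0015 -0.0124]
heading -6.1244385453514765
```

Emit:
jog_arm([
  {"xyz": [0, -0.02, 0.2], "twist": [0, 0, 0], "grip": -1},
  {"xyz": [0, -0.02, 0.27], "twist": [0, 0, 0], "grip": -1},
  {"xyz": [0, -0.02, 0.27], "twist": [0, 0, 0], "grip": -1},
])

```text
clock: 2.33
position: [0.5616, -0.2948, 0.0272]
ee_rot: [-3.137, 0.165, 0.001]
force: [0.4, 0.2, 1.0]
width: 1.001
```

Emit:
jog_arm([
  {"xyz": [0, 0, 0], "twist": [0, 0, 0], "grip": 1},
  {"xyz": [0, 0, 0], "twist": [0, 0, 0], "grip": 1},
  {"xyz": [0, 0, 0], "twist": [0, 0, 0], "grip": 1},
  {"xyz": [0, 0, 0], "twist": [0, 0, 0], "grip": 1},
  {"xyz": [0, 0, 0], "twist": [0, 0, 0], "grip": 1},
], force=30)

```text
clock: 2.95
position: [0.5617, -0.2952, 0.0274]
ee_rot: [3.137, -0.166, 0.0]
force: [0.5, -0.2, -1.0]
width: 0.512
```

Emit:
jog_arm([
  {"xyz": [0, 0, 0], "twist": [0, 0, 0], "grip": 1},
  {"xyz": [0, 0, 0], "twist": [0, 0, 0], "grip": 1},
  {"xyz": [0, 0, 0], "twist": [0, 0, 0], "grip": 1},
  {"xyz": [0, 0, 0], "twist": [0, 0, 0], "grip": 1},
])

```text
clock: 3.45
position: [0.5617, -0.295, 0.0274]
ee_rot: [3.137, -0.166, -0.0]
force: [0.5, -0.8, -0.1]
width: 0.514
```

Emit:
jog_arm([
  {"xyz": [0, 0, -0.15], "twist": [0, 0, 0], "grip": 1},
  {"xyz": [0, 0, -0.5], "twist": [0, 0, 0], "grip": 1},
  {"xyz": [0, 0, -0.9], "twist": [0, 0, 0], "grip": 1},
  {"xyz": [0, 0, -1.2], "twist": [0, 0, 0], "grip": 1},
  {"xyz": [0, 0, -1.2], "twist": [0, 0, 0], "grip": 1},
])

```text
clock: 4.08
position: [0.5627, -0.2952, 0.101]
ee_rot: [3.136, -0.165, 0.004]
force: [1.1, 0.6, -3.4]
width: 0.512
```

```bash
python3 - <<'E'
from h import *
import numpy as np
# jig frame: centre, yaw -0.9 deg
J=np.array([.565,.0655]); y=np.radians(-.9); c,s=np.cos(y),np.sin(y); M=np.array([[c,-s],[s,c]])
w=lambda a,b:J+M@np.array([a,b])
print("dowels",w(.072,-.03),w(.072,.055),"place",w(-.008,-.013),"pushedge",w(-.07,.005))
p=w(-.008,-.013); plan([*p,.099],-.9)
s=arm.observe(); im=arm.get_image("wrist"); cv2.imwrite("pics/w2.png",im)
E
```

```text
dowels [0.6365 0.0344] [0.6379 0.1194] place [0.5568 0.0526] pushedge [0.4951 0.0716]
t 4.075 pos [ 0.5627 -0.2952  0.101 ] F [ 1.0847  0.5541 -3.4186] w 0.5121570966432115
xyz [-0.7068 -5.7543  0.0269] twist [ 0.0046 -0.0151 -0.5133]
heading -6.033183888479763
```

View pics/w2.png

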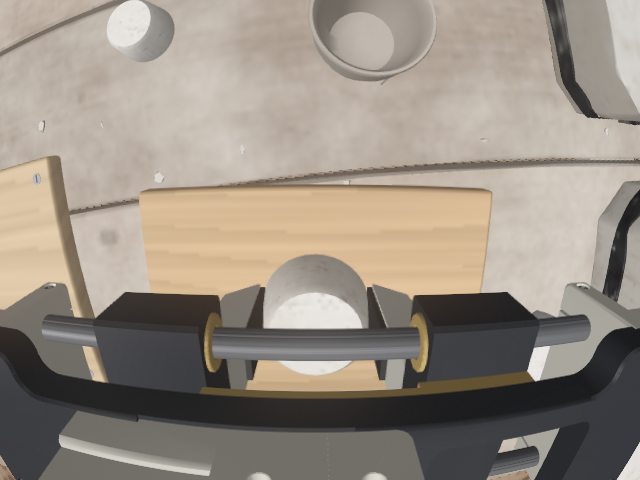

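The plate is held level and square in the jaws (front edge from (140,190) to (490,190)). Carrying it over to the jig.

Emit:
jog_arm([
  {"xyz": [0, -0.4, 0], "twist": [0, 0, -0.1], "grip": 1},
  {"xyz": [-0.1, -1.1, 0], "twist": [0, 0, -0.2], "grip": 1},
  {"xyz": [-0.3, -1.8, 0], "twist": [0, 0, -0.3], "grip": 1},
  {"xyz": [-0.5, -2.5, 0], "twist": [0, 0, -0.4], "grip": 1},
  {"xyz": [-0.7, -3.2, 0], "twist": [0, 0, -0.5], "grip": 1},
])

```text
clock: 4.75
position: [0.5391, -0.0968, 0.0985]
ee_rot: [-3.141, 0.025, 0.003]
force: [-0.4, -0.2, -3.0]
width: 0.509
```

```bash
python3 -c "
from h import *
plan([.5568,.0526,.099],-.9)"
```

```text
t 4.75 pos [ 0.5391 -0.0968  0.0985] F [-0.3928 -0.1992 -2.9702] w 0.5088504171999306
xyz [ 0.2555 -2.4941 -0.0078] twist [-0.0042  0.0094 -0.0014]
heading -0.9143555644178603
```

Emit:
jog_arm([
  {"xyz": [0.1, -0.6, 0], "twist": [0, 0, 0], "grip": 1},
  {"xyz": [0.2, -1.3, 0], "twist": [0, 0, 0], "grip": 1},
  {"xyz": [0.25, -2.0, 0], "twist": [0, 0, 0], "grip": 1},
  {"xyz": [0.25, -2.45, 0], "twist": [0, 0, 0], "grip": 1},
  {"xyz": [0.25, -2.48, 0], "twist": [0, 0, 0], "grip": 1},
])

```text
clock: 5.38
position: [0.5567, 0.0531, 0.0984]
ee_rot: [-3.14, 0.02, 0.003]
force: [0.2, -0.0, -3.6]
width: 0.511
```

Emit:
jog_arm([
  {"xyz": [0, 0, 0.3], "twist": [0, 0, 0], "grip": 1},
  {"xyz": [0, 0, 0.5], "twist": [0, 0, 0], "grip": 1},
  {"xyz": [0, 0, 0.5], "twist": [0, 0, 0], "grip": 1},
])

```text
clock: 5.75
position: [0.5567, 0.0484, 0.0681]
ee_rot: [3.141, -0.029, -0.005]
force: [0.1, -0.3, -2.3]
width: 0.512
```

```bash
python3 - <<'E'
from h import *
plan([.5568,.0526,.048],-.9)
s=arm.observe(); im=arm.get_image("wrist"); cv2.imwrite("pics/w3.png",im); np.save("w3.npy",np.r_[s["position"],s["ee_rot"]])
E
```

```text
t 5.75 pos [0.5567 0.0484 0.0681] F [ 0.057  -0.3101 -2.3188] w 0.5120415432325318
xyz [ 0.0015 -0.0705  0.335 ] twist [ 0.004   0.0164 -0.0163]
heading -1.0633597460452966
```

View pics/w3.png

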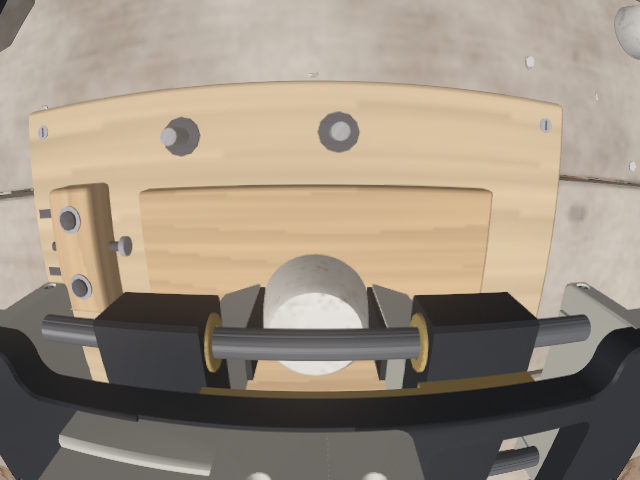

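The plate is over the board and clear of everything. Dowel washers are at (181,137) and (338,132), and the screw head tip is at about (130,246). Checking the clearances.

```bash
python3 - <<'E'
from h import *
q=np.load("w3.npy")
for n,p,z in(("b",(181,137),.018),("a",(338,132),.018),("head",(132,246),.0255),("p+y",(140,192),.052),("p-y",(492,192),.052)): print(n,won(p,z,q[:3],q[3:]))
E
```

```text
b [0.6367 0.1213 0.018 ]
a [0.6352 0.0363 0.018 ]
head [0.5777 0.1552 0.0255]
p+y [0.6117 0.1319 0.052 ]
p-y [ 0.6085 -0.0353  0.052 ]
```

Emit:
jog_arm([
  {"xyz": [0, 0, 0.15], "twist": [0, 0, 0], "grip": 1},
  {"xyz": [0, 0, 0.28], "twist": [0, 0, 0], "grip": 1},
  {"xyz": [0, 0, 0.33], "twist": [0, 0, 0], "grip": 1},
  {"xyz": [0, 0, 0.34], "twist": [0, 0, 0], "grip": 1},
  {"xyz": [0, 0, 0.35], "twist": [0, 0, 0], "grip": 1},
])

```text
clock: 6.42
position: [0.5581, 0.0489, 0.0485]
ee_rot: [-3.141, 0.029, -0.0]
force: [-0.3, -0.2, -2.9]
width: 0.511
```

Emit:
jog_arm([
  {"xyz": [0, 0, 0.02], "twist": [0, 0, 0], "grip": 1},
  {"xyz": [0, 0, 0.03], "twist": [0, 0, 0], "grip": 1},
  {"xyz": [0, 0, 0.04], "twist": [0, 0, 0], "grip": 1},
  {"xyz": [0, 0, 0.04], "twist": [0, 0, 0], "grip": 1},
])

```text
clock: 6.92
position: [0.5579, 0.0489, 0.046]
ee_rot: [3.141, -0.029, -0.0]
force: [0.2, -0.7, -3.5]
width: 0.511
```

Emit:
jog_arm([
  {"xyz": [0, 0, 0.01], "twist": [0, 0, 0], "grip": 1},
  {"xyz": [0, 0, 0.015], "twist": [0, 0, 0], "grip": 1},
  {"xyz": [0, 0, 0.015], "twist": [0, 0, 0], "grip": 1},
])

```text
clock: 7.3
position: [0.558, 0.0489, 0.0453]
ee_rot: [-3.141, 0.028, -0.0]
force: [-0.8, 0.4, 1.5]
width: 0.514
```

Force has gone from −3.5 to +1.5 N, so the plate is down. Releasing and rising.

Emit:
jog_arm([
  {"xyz": [0, 0, 0], "twist": [0, 0, 0], "grip": -1},
  {"xyz": [0, 0, 0], "twist": [0, 0, 0], "grip": -1},
  {"xyz": [0, 0, 0], "twist": [0, 0, 0], "grip": -1},
  {"xyz": [0, 0, 0], "twist": [0, 0, 0], "grip": -1},
])

```text
clock: 7.8
position: [0.5579, 0.0489, 0.0451]
ee_rot: [3.141, -0.029, 0.0]
force: [-0.3, 0.0, -1.0]
width: 0.897
```

Emit:
jog_arm([
  {"xyz": [0, 0, -0.3], "twist": [0, 0, 0], "grip": -1},
  {"xyz": [0, 0, -0.9], "twist": [0, 0, 0], "grip": -1},
  {"xyz": [-0.3, 0, -1.3], "twist": [0, 0, 0], "grip": 0},
  {"xyz": [-1.0, 0, -1.3], "twist": [0, 0, 0], "grip": 1},
  {"xyz": [-1.8, 0, -1.3], "twist": [0, 0, 0], "grip": 1},
])

```text
clock: 8.43
position: [0.4494, 0.051, 0.1234]
ee_rot: [-3.141, 0.029, -0.002]
force: [-0.9, 1.1, -1.3]
width: 0.723
```

```bash
python3 - <<'E'
from h import *
s=arm.observe(); im=arm.get_image("wrist"); cv2.imwrite("pics/w4.png",im); np.save("w4.npy",np.r_[s["position"],s["ee_rot"]])
plan([.4750,.0716,.1],-.9)
E
```

```text
t 8.475 pos [0.4412 0.0503 0.1222] F [-9.4191 -1.1371 -2.0576] w 0.6814846583662226
xyz [ 0.5599 -0.3652  0.3652] twist [ 0.0073  0.0397 -0.01  ]
heading -0.9997943436669725
```

View pics/w4.png

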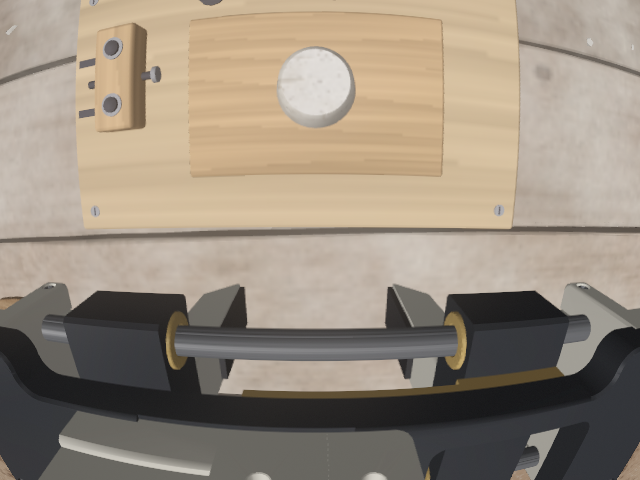

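The plate lies flat and free, and its near edge runs from (190,176) to (442,177). Next I locate that edge and go down beside it with the fingers closed.

```bash
python3 - <<'E'
from h import *
q=np.load("w4.npy")
for n,p,z in(("near+y",(191,176),.030),("near-y",(442,177),.030),("far-y",(441,19),.03),("far+y",(191,19),.03),("head",(160,74),.0255)): print(n,won(p,z,q[:3],q[3:]))
E
```

```text
near+y [0.5043 0.1346 0.03  ]
near-y [ 0.5005 -0.0335  0.03  ]
far-y [ 0.61   -0.0346  0.03  ]
far+y [0.6131 0.1323 0.03  ]
head [0.5774 0.1565 0.0255]
```

Emit:
jog_arm([
  {"xyz": [0.5, -0.33, 0.3], "twist": [0, 0, 0], "grip": 1},
  {"xyz": [0.5, -0.33, 0.6], "twist": [0, 0, 0], "grip": 1},
  {"xyz": [0.5, -0.33, 0.9], "twist": [0, 0, 0], "grip": 1},
  {"xyz": [0.5, -0.33, 1.0], "twist": [0, 0, 0], "grip": 1},
  {"xyz": [0.5, -0.33, 1.0], "twist": [0, 0, 0], "grip": 1},
], force=20)

```text
clock: 9.1
position: [0.4802, 0.07, 0.063]
ee_rot: [3.141, -0.029, -0.001]
force: [0.5, -1.1, 0.2]
width: 0.134
```

```bash
python3 -c "
from h import *
plan([.475,.069,.033],-.9)"
```

```text
t 9.1 pos [0.4802 0.07   0.063 ] F [ 0.5176 -1.1015  0.1565] w 0.13436379921160618
xyz [-0.0863  0.0188  0.5002] twist [ 0.0011  0.003  -0.0144]
heading -1.0443799361983626
```

Emit:
jog_arm([
  {"xyz": [-0.07, 0, 0.1], "twist": [0, 0, 0], "grip": 1},
  {"xyz": [-0.07, 0, 0.3], "twist": [0, 0, 0], "grip": 1},
  {"xyz": [-0.07, 0, 0.42], "twist": [0, 0, 0], "grip": 1},
  {"xyz": [-0.07, 0, 0.48], "twist": [0, 0, 0], "grip": 1},
  {"xyz": [-0.07, 0, 0.48], "twist": [0, 0, 0], "grip": 1},
])

```text
clock: 9.72
position: [0.4759, 0.0701, 0.034]
ee_rot: [3.141, -0.029, -0.001]
force: [0.5, 0.7, 0.2]
width: 0.008
```

Emit:
jog_arm([
  {"xyz": [0.05, 0, 0], "twist": [0, 0, 0], "grip": 1},
  {"xyz": [0.1, 0, 0], "twist": [0, 0, 0], "grip": 1},
  {"xyz": [0.15, 0, 0], "twist": [0, 0, 0], "grip": 1},
  {"xyz": [0.2, 0, 0], "twist": [0, 0, 0], "grip": 1},
  {"xyz": [0.25, 0, 0], "twist": [0, 0, 0], "grip": 1},
])

```text
clock: 10.35
position: [0.4913, 0.0699, 0.0343]
ee_rot: [3.141, -0.029, 0.0]
force: [0.6, -0.6, 0.7]
width: 0.001
```

Emit:
jog_arm([
  {"xyz": [0.04, 0, 0], "twist": [0, 0, 0], "grip": 1},
  {"xyz": [0.08, 0, 0], "twist": [0, 0, 0], "grip": 1},
  {"xyz": [0.12, 0, 0], "twist": [0, 0, 0], "grip": 1},
  {"xyz": [0.16, 0, 0], "twist": [0, 0, 0], "grip": 1},
  {"xyz": [0.2, 0, 0], "twist": [0, 0, 0], "grip": 1},
])

```text
clock: 10.98
position: [0.5032, 0.0697, 0.0342]
ee_rot: [3.141, -0.028, -0.0]
force: [-0.4, 1.3, 0.5]
width: 0.004
```

Emit:
jog_arm([
  {"xyz": [0.015, 0, 0], "twist": [0, 0, 0], "grip": 1},
  {"xyz": [0.03, 0, 0], "twist": [0, 0, 0], "grip": 1},
  {"xyz": [0.045, 0, 0], "twist": [0, 0, 0], "grip": 1},
  {"xyz": [0.06, 0, 0], "twist": [0, 0, 0], "grip": 1},
])

```text
clock: 11.48
position: [0.5067, 0.0696, 0.0343]
ee_rot: [3.141, -0.028, -0.0]
force: [-1.5, -0.0, 0.4]
width: 0.004
```

```bash
python3 - <<'E'
from h import *
plan([.512,.07,.034],-.9)
s=arm.observe(); im=arm.get_image("wrist"); cv2.imwrite("pics/w5.png",im); np.save("w5.npy",np.r_[s["position"],s["ee_rot"]])
E
```

```text
t 11.475 pos [0.5067 0.0696 0.0343] F [-1.5379 -0.003   0.3941] w 0.004064042366465603
xyz [ 0.0885 -0.0076  0.0047] twist [ 0.0002  0.0001 -0.0139]
heading -1.0389278454817583
```

View pics/w5.png

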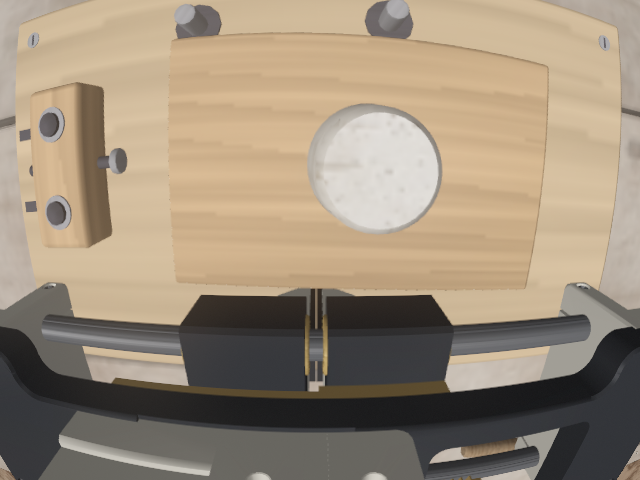

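The fingers are in contact at about 1.5 N. The plate's far edge, (172,40) to (548,67), is close to dowel b and not yet at dowel a. Continuing slowly.

Emit:
jog_arm([
  {"xyz": [0.015, 0, 0], "twist": [0, 0, 0], "grip": 1},
  {"xyz": [0.03, 0, 0], "twist": [0, 0, 0], "grip": 1},
  {"xyz": [0.04, 0, 0], "twist": [0, 0, 0], "grip": 1},
])

```text
clock: 11.9
position: [0.5091, 0.0696, 0.0343]
ee_rot: [3.141, -0.028, 0.0]
force: [-0.3, 1.0, -0.4]
width: 0.003
```

Emit:
jog_arm([
  {"xyz": [0.01, 0, 0], "twist": [0, 0, 0], "grip": 1},
  {"xyz": [0.02, 0, 0], "twist": [0, 0, 0], "grip": 1},
  {"xyz": [0.03, 0, 0], "twist": [0, 0, 0], "grip": 1},
])

```text
clock: 12.28
position: [0.5106, 0.0693, 0.0342]
ee_rot: [3.141, -0.029, -0.001]
force: [-2.4, -1.4, 1.1]
width: 0.005
```

Emit:
jog_arm([
  {"xyz": [0.01, 0, 0], "twist": [0, 0, 0], "grip": 1},
  {"xyz": [0.02, 0, 0], "twist": [0, 0, 0], "grip": 1},
])

```text
clock: 12.52
position: [0.5114, 0.0694, 0.0341]
ee_rot: [3.141, -0.029, -0.002]
force: [-6.1, 0.2, 2.7]
width: 0.004
```

Emit:
jog_arm([
  {"xyz": [0.01, 0, 0], "twist": [0, 0, 0], "grip": 1},
  {"xyz": [0.015, 0, 0], "twist": [0, 0, 0], "grip": 1},
])

```text
clock: 12.78
position: [0.5114, 0.0695, 0.0339]
ee_rot: [3.141, -0.028, -0.005]
force: [-6.5, -0.7, 3.2]
width: 0.007
```

Emit:
jog_arm([
  {"xyz": [0.01, 0, 0], "twist": [0, 0, 0], "grip": 1},
  {"xyz": [0.01, 0, 0], "twist": [0, 0, 0], "grip": 1},
  {"xyz": [0.01, 0, 0], "twist": [0, 0, 0], "grip": 1},
])

```text
clock: 13.15
position: [0.5115, 0.0695, 0.0339]
ee_rot: [3.141, -0.028, -0.006]
force: [-7.8, -0.7, 3.6]
width: 0.004
```

```bash
python3 - <<'E'
from h import *
plan([.512,.07,.034],-.9)
s=arm.observe(); im=arm.get_image("wrist"); cv2.imwrite("pics/w6.png",im); np.save("w6.npy",np.r_[s["position"],s["ee_rot"]])
E
```

```text
t 13.15 pos [0.5115 0.0695 0.0339] F [-7.756  -0.6579  3.6135] w 0.003730506913016987
xyz [ 0.0088 -0.0093 -0.0024] twist [ 0.0035  0.0218 -0.0116]
heading -1.0165622061743276
```

View pics/w6.png

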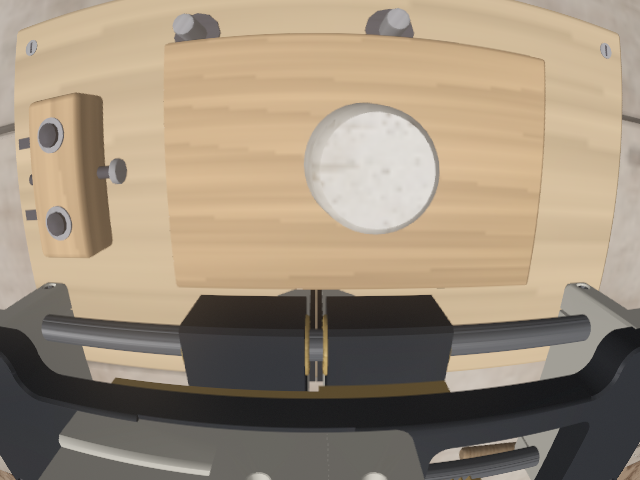

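```bash
python3 - <<'E'
from h import *
q=np.load("w6.npy")
for n,p,z in(("far+y",(166,43),.03),("far-y",(545,61),.03),("near-y",(527,285),.03),("near+y",(177,288),.03),("head",(127,171),.0255)): print(n,won(p,z,q[:3],q[3:]))
E
```

```text
far+y [0.6318 0.1314 0.03  ]
far-y [ 0.6274 -0.0359  0.03  ]
near-y [ 0.5198 -0.0336  0.03  ]
near+y [0.5228 0.1341 0.03  ]
head [0.5773 0.1549 0.0255]
```

Emit:
jog_arm([
  {"xyz": [-0.05, 0, 0], "twist": [0, 0, 0], "grip": 1},
  {"xyz": [-0.2, 0, 0], "twist": [0, 0, 0], "grip": 1},
  {"xyz": [-0.3, 0, -0.3], "twist": [0, 0, 0], "grip": 1},
  {"xyz": [-0.3, 0.3, -0.9], "twist": [0, 0, 0], "grip": 1},
  {"xyz": [0.2, 1.0, -1.1], "twist": [0, 0, 0], "grip": 1},
])

```text
clock: 13.82
position: [0.5246, 0.0114, 0.1035]
ee_rot: [-3.14, 0.02, -0.004]
force: [1.2, 0.3, -0.6]
width: 0.005
```

```bash
python3 -c "
from h import *
plan([.575,-.085,.1],-.9)"
```

```text
t 13.825 pos [0.5246 0.0114 0.1035] F [ 1.238   0.2769 -0.561 ] w 0.005237194509224002
xyz [0.861  1.5958 0.0587] twist [-0.0101 -0.0162  0.0157]
heading -0.7434494795186558
```

Emit:
jog_arm([
  {"xyz": [0.4, 0.8, 0], "twist": [0, 0, 0], "grip": 1},
  {"xyz": [0.8, 1.5, 0], "twist": [0, 0, 0], "grip": 1},
  {"xyz": [0.86, 1.6, 0.1], "twist": [0, 0, 0], "grip": 1},
  {"xyz": [0.86, 1.6, 0.4], "twist": [0, 0, 0], "grip": 1},
  {"xyz": [0.86, 1.6, 0.6], "twist": [0, 0, 0], "grip": 1},
])

```text
clock: 14.45
position: [0.574, -0.0868, 0.0643]
ee_rot: [-3.141, 0.027, -0.0]
force: [0.3, -0.1, 0.5]
width: 0.003
```

```bash
python3 -c "
from h import *
plan([.575,-.085,.034],-.9)"
```

```text
t 14.45 pos [ 0.574  -0.0868  0.0643] F [ 0.2523 -0.102   0.5237] w 0.003196250384519555
xyz [ 0.0169 -0.0292  0.5052] twist [-0.0028  0.     -0.0103]
heading -1.003209562444468
```

Emit:
jog_arm([
  {"xyz": [0.02, 0, 0.2], "twist": [0, 0, 0], "grip": 1},
  {"xyz": [0.02, 0, 0.4], "twist": [0, 0, 0], "grip": 1},
  {"xyz": [0.02, 0, 0.5], "twist": [0, 0, 0], "grip": 1},
  {"xyz": [0.02, 0, 0.5], "twist": [0, 0, 0], "grip": 1},
])

```text
clock: 14.95
position: [0.5752, -0.0875, 0.0338]
ee_rot: [-3.141, 0.028, 0.001]
force: [-0.4, -0.4, 0.8]
width: 0.006
```

Emit:
jog_arm([
  {"xyz": [0, -0.07, 0], "twist": [0, 0, 0], "grip": 1},
  {"xyz": [0, -0.14, 0], "twist": [0, 0, 0], "grip": 1},
  {"xyz": [0, -0.21, 0], "twist": [0, 0, 0], "grip": 1},
  {"xyz": [0, -0.28, 0], "twist": [0, 0, 0], "grip": 1},
  {"xyz": [0, -0.35, 0], "twist": [0, 0, 0], "grip": 1},
])

```text
clock: 15.58
position: [0.5759, -0.0663, 0.0343]
ee_rot: [3.141, -0.028, 0.0]
force: [-0.1, 0.0, 0.5]
width: 0.006
```

Emit:
jog_arm([
  {"xyz": [0, -0.04, 0], "twist": [0, 0, 0], "grip": 1},
  {"xyz": [0, -0.08, 0], "twist": [0, 0, 0], "grip": 1},
  {"xyz": [0, -0.12, 0], "twist": [0, 0, 0], "grip": 1},
  {"xyz": [0, -0.16, 0], "twist": [0, 0, 0], "grip": 1},
  {"xyz": [0, -0.2, 0], "twist": [0, 0, 0], "grip": 1},
])

```text
clock: 16.2
position: [0.5761, -0.0545, 0.0343]
ee_rot: [3.141, -0.029, 0.0]
force: [0.2, -0.7, -0.5]
width: 0.01
```

Emit:
jog_arm([
  {"xyz": [0, -0.03, 0], "twist": [0, 0, 0], "grip": 1},
  {"xyz": [0, -0.06, 0], "twist": [0, 0, 0], "grip": 1},
  {"xyz": [0, -0.09, 0], "twist": [0, 0, 0], "grip": 1},
  {"xyz": [0, -0.12, 0], "twist": [0, 0, 0], "grip": 1},
  {"xyz": [0, -0.15, 0], "twist": [0, 0, 0], "grip": 1},
])

```text
clock: 16.82
position: [0.5763, -0.0458, 0.0343]
ee_rot: [3.141, -0.029, 0.0]
force: [0.5, -1.0, -0.1]
width: 0.004
```

```bash
python3 - <<'E'
from h import *
plan([.575,-.031,.034],-.9)
s=arm.observe(); im=arm.get_image("wrist"); cv2.imwrite("pics/w7.png",im); np.save("w7.npy",np.r_[s["position"],s["ee_rot"]])
E
```

```text
t 16.825 pos [ 0.5763 -0.0458  0.0343] F [ 0.4755 -0.9692 -0.0995] w 0.003945743121620149
xyz [-0.0264 -0.2462  0.0052] twist [ 0.0016 -0.0004 -0.0152]
heading -1.0520519107941102
```

View pics/w7.png

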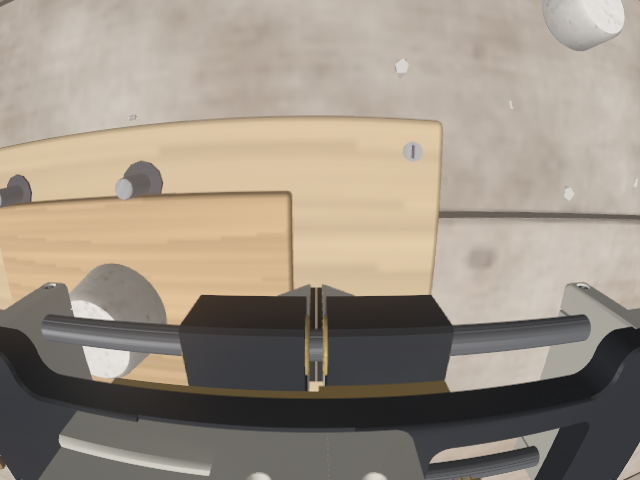

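The plate's −y end is at column 292, right by the fingers, and its edge runs along both dowels. Continuing at about 1 mm per row.

Emit:
jog_arm([
  {"xyz": [0, -0.025, 0], "twist": [0, 0, 0], "grip": 1},
  {"xyz": [0, -0.05, 0], "twist": [0, 0, 0], "grip": 1},
  {"xyz": [0, -0.075, 0], "twist": [0, 0, 0], "grip": 1},
  {"xyz": [0, -0.1, 0], "twist": [0, 0, 0], "grip": 1},
])

```text
clock: 17.38
position: [0.5764, -0.0396, 0.0343]
ee_rot: [3.141, -0.029, 0.0]
force: [-0.4, -0.4, 1.0]
width: 0.003
```

```bash
python3 - <<'E'
from h import *
q=np.load("w7.npy"); print(won((292,193),.03,q[:3],q[3:]))
plan([.575,-.031,.034],-.9)
s=arm.observe(); im=arm.get_image("top"); cv2.imwrite("pics/t8.png",cv2.resize(im[185:280,195:345],None,fx=4,fy=4,interpolation=cv2.INTER_CUBIC))
E
```

```text
[ 0.6291 -0.036   0.03  ]
t 17.375 pos [ 0.5764 -0.0396  0.0343] F [-0.4261 -0.4107  1.0204] w 0.002855651855052828
xyz [-0.026  -0.1425  0.0047] twist [ 0.0003 -0.0001 -0.0142]
heading -1.041649084484872
```

Emit:
jog_arm([
  {"xyz": [0, -0.02, 0], "twist": [0, 0, 0], "grip": 1},
  {"xyz": [0, -0.04, 0], "twist": [0, 0, 0], "grip": 1},
  {"xyz": [0, -0.06, 0], "twist": [0, 0, 0], "grip": 1},
  {"xyz": [0, -0.08, 0], "twist": [0, 0, 0], "grip": 1},
])

```text
clock: 17.92
position: [0.5765, -0.0348, 0.0343]
ee_rot: [3.141, -0.029, -0.0]
force: [0.7, -0.6, 0.9]
width: 0.006
```

Emit:
jog_arm([
  {"xyz": [0, -0.015, 0], "twist": [0, 0, 0], "grip": 1},
  {"xyz": [0, -0.03, 0], "twist": [0, 0, 0], "grip": 1},
  {"xyz": [0, -0.045, 0], "twist": [0, 0, 0], "grip": 1},
])

```text
clock: 18.3
position: [0.5766, -0.0321, 0.0343]
ee_rot: [3.141, -0.029, 0.0]
force: [-0.5, 0.1, 0.4]
width: 0.005
```

```bash
python3 - <<'E'
from h import *
s=arm.observe(); im=arm.get_image("wrist"); cv2.imwrite("pics/w9.png",im); np.save("w9.npy",np.r_[s["position"],s["ee_rot"]])
# plate -y end column along row ~215 (plate/board brightness step)
g=cv2.cvtColor(im,6)[205:280].astype(float).mean(0); d=np.gradient(cv2.GaussianBlur(g[None],(0,0),1)[0]); k=np.argsort(-abs(d[200:330]))[:6]+200; print(k,d[k])
for c in k[:2]: print(won((c,240),.03,s["position"],s["ee_rot"]))
E
```

```text
[292 293 288 289 287 294] [ 22.4804  22.1202 -15.2447 -15.0088 -11.9065  11.8457]
[ 0.6095 -0.0216  0.03  ]
[ 0.6095 -0.022   0.03  ]
```

The plate end moves with the fingers and is now at y≈−0.022; the screw should stop it near −0.015.

Emit:
jog_arm([
  {"xyz": [0, -0.015, 0], "twist": [0, 0, 0], "grip": 1},
  {"xyz": [0, -0.03, 0], "twist": [0, 0, 0], "grip": 1},
  {"xyz": [0, -0.045, 0], "twist": [0, 0, 0], "grip": 1},
  {"xyz": [0, -0.06, 0], "twist": [0, 0, 0], "grip": 1},
])

```text
clock: 18.85
position: [0.5766, -0.0285, 0.0343]
ee_rot: [3.141, -0.029, 0.0]
force: [1.0, -1.6, 0.7]
width: 0.007
```

Emit:
jog_arm([
  {"xyz": [0, -0.015, 0], "twist": [0, 0, 0], "grip": 1},
  {"xyz": [0, -0.03, 0], "twist": [0, 0, 0], "grip": 1},
])

```text
clock: 19.1
position: [0.5766, -0.0267, 0.0343]
ee_rot: [3.141, -0.029, -0.0]
force: [-0.8, -1.2, -0.1]
width: 0.004
```

Emit:
jog_arm([
  {"xyz": [0, -0.015, 0], "twist": [0, 0, 0], "grip": 1},
  {"xyz": [0, -0.03, 0], "twist": [0, 0, 0], "grip": 1},
])

```text
clock: 19.35
position: [0.5767, -0.0249, 0.0343]
ee_rot: [3.141, -0.029, 0.0]
force: [-0.5, -1.1, 1.0]
width: 0.007
```

Emit:
jog_arm([
  {"xyz": [0, -0.012, 0], "twist": [0, 0, 0], "grip": 1},
  {"xyz": [0, -0.024, 0], "twist": [0, 0, 0], "grip": 1},
])

```text
clock: 19.6
position: [0.5767, -0.0235, 0.0343]
ee_rot: [3.141, -0.029, 0.0]
force: [0.4, -0.8, 0.9]
width: 0.004
```

Emit:
jog_arm([
  {"xyz": [0, -0.012, 0], "twist": [0, 0, 0], "grip": 1},
  {"xyz": [0, -0.024, 0], "twist": [0, 0, 0], "grip": 1},
])

```text
clock: 19.85
position: [0.5767, -0.023, 0.0343]
ee_rot: [3.14, -0.03, -0.0]
force: [-0.4, -5.4, 1.8]
width: 0.002
```

The screw is felt at 5.4 N. Pressing a little further to make it firm.

Emit:
jog_arm([
  {"xyz": [0, -0.01, 0], "twist": [0, 0, 0], "grip": 1},
  {"xyz": [0, -0.015, 0], "twist": [0, 0, 0], "grip": 1},
  {"xyz": [0, -0.015, 0], "twist": [0, 0, 0], "grip": 1},
])

```text
clock: 20.23
position: [0.5767, -0.0228, 0.0344]
ee_rot: [3.14, -0.031, -0.0]
force: [-0.0, -6.4, 2.0]
width: 0.002
```

```bash
python3 - <<'E'
from h import *
s=arm.observe(); print(s["force"],s["position"]); im=arm.get_image("wrist"); cv2.imwrite("pics/w10.png",im)
np.save("w10.npy",np.r_[s["position"],s["ee_rot"]])
E
```

```text
[-0.0095 -6.3996  1.9871] [ 0.5767 -0.0228  0.0344]
```

View pics/w10.png

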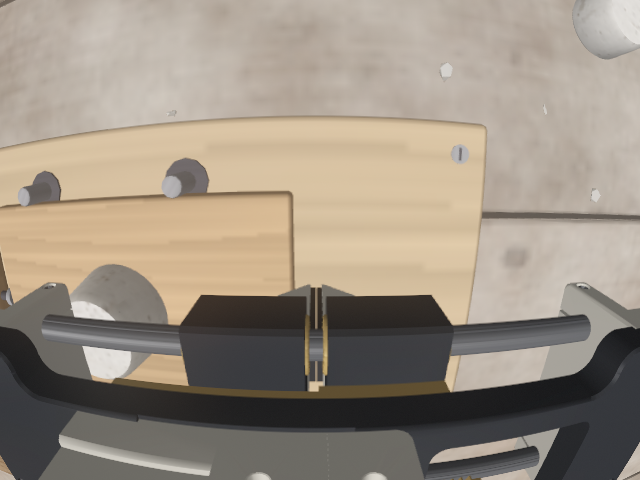

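The edge still lies along both dowels and the plate is held at about 6.4 N against the screw. Backing off and rising to check.

Emit:
jog_arm([
  {"xyz": [0, 0.08, 0], "twist": [0, 0, 0], "grip": 1},
  {"xyz": [0, 0.3, 0], "twist": [0, 0, 0], "grip": 1},
  {"xyz": [0, 0.4, -0.4], "twist": [0, 0, 0], "grip": 1},
  {"xyz": [-0.3, 0.2, -1.1], "twist": [0, 0, 0], "grip": 1},
  {"xyz": [-0.9, -0.3, -1.7], "twist": [0, 0, 0], "grip": 1},
])

```text
clock: 20.9
position: [0.5237, -0.0036, 0.1375]
ee_rot: [3.141, -0.034, 0.002]
force: [0.3, -0.1, 1.3]
width: 0.004
```

Emit:
jog_arm([
  {"xyz": [-0.6, -0.9, -0.2], "twist": [0, 0, 0], "grip": 1},
  {"xyz": [-0.9, -1.3, -0.2], "twist": [0, 0, 0], "grip": 1},
  {"xyz": [-0.9, -1.3, -0.2], "twist": [0, 0, 0], "grip": 1},
  {"xyz": [-0.9, -1.3, -0.2], "twist": [0, 0, 0], "grip": 1},
])

```text
clock: 21.4
position: [0.471, 0.0759, 0.1483]
ee_rot: [3.141, -0.029, 0.001]
force: [0.7, -0.2, -0.2]
width: 0.002
```

```bash
python3 - <<'E'
from h import *
s=arm.observe(); print(s["clock"],s["force"],s["position"]); im=arm.get_image("wrist"); cv2.imwrite("pics/w11.png",im)
np.save("w11.npy",np.r_[s["position"],s["ee_rot"]])
E
```

```text
21.4 [ 0.6619 -0.2324 -0.1959] [0.471  0.0759 0.1483]
```

View pics/w11.png

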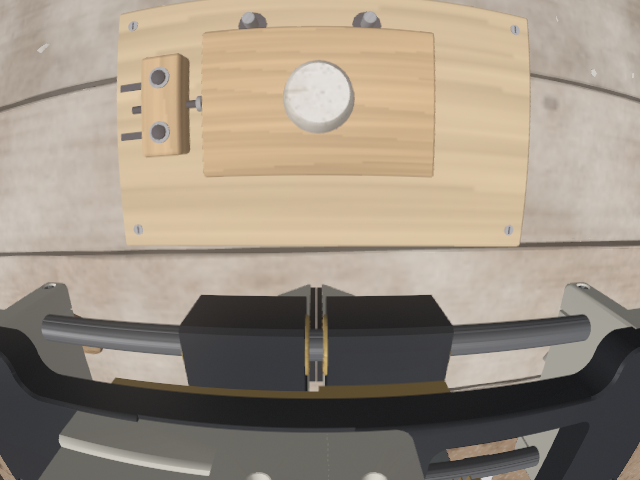

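The plate lies against the screw head (200,103) with its far edge (203,33)–(434,33) at both dowels. One numeric check before handing in.

```bash
python3 - <<'E'
from h import *
q=np.load("w11.npy"); W=lambda p,z:won(p,z,q[:3],q[3:])[:2]
n1,n2=W((205,177),.03),W((433,177),.03); f1,f2=W((203,33),.03),W((434,33),.03)
ang=lambda a,b:np.degrees(np.arctan2(*(a-b)[::-1])); A,B=W((368,22),.028),W((250,22),.028)
print("edges",n1,n2,f1,f2,ang(n1,n2),ang(f1,f2),"jig near edge",ang(W((127,245),.018),W((520,246),.018)))
print("block face foot~",W((190,105),.018))
u=(n1-n2)/np.linalg.norm(n1-n2); nn=np.array([u[1],-u[0]])
for d in((.6365,.035),(.638,.120)): print("dowel axis from near edge (115 expected)",nn@(np.array(d)-n2)*1e3)
E
```

```text
edges [0.5225 0.1573] [ 0.5195 -0.0102] [0.6311 0.156 ] [ 0.6283 -0.0123] 88.95763887133968 89.06594129762848 jig near edge 88.74327693087291
block face foot~ [0.5781 0.1705]
dowel axis from near edge (115 expected) 116.15792280359075
dowel axis from near edge (115 expected) 116.11138601749592
```

```bash
python3 -c "
from cell import arm
print(arm.sign_off())"
```

```text
the job is handed in; nothing more can be done
None
```

The plate is lying flat on the jig board along both dowels, with its end against the stop screw. I handed the job in at about 21.4 s; no verdict is reported.

- **Placing:** I picked the plate up by the stopper model and laid it on the board with about 20 mm clearance. It was then released and pushed with closed fingertips.
- **Dowels:** I pushed the long edge between the two dowels until the plate stopped, at about 7.8 N in total. The two dowel forces cannot be measured separately; I take it that both were bearing because the plate stopped turning.
- **Stop screw:** I pushed the end until it stopped on the screw head and held it at about 6.4 N. No reading during either push was above 8 N.

**Last checks:**
- The final picture shows the end at the screw head, about 14 mm from the stop block's face (allowed 3 to 17 mm).
- The edge is parallel to the jig to about 0.3°.
- Both dowel axes measured 116.1 mm from the near edge, against 115 mm expected. This is within the 2 mm allowed. The roughly 1 mm excess is the same at both dowels and is about the size of the camera error, because the same pictures show the plate about 1 mm narrower than it is.
- The gripper was clear of everything, and I saw no sign of a bystander being touched.

One early move call was refused for missing keys; it had no effect on the run.

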